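# Take the glued wooden stand out of the ratchet clamp

## Task

The glued wooden stand held in the ratchet clamp is ready. Lift the clamp's pawl by its upright tab and keep it up while you slide the clamp bar back clear of the stand, then take the stand out by its post and set it down, upright and not dropped, wholly on the plywood drying board. Leave the clamp bar back.

Things in the scene. Friction and masses are not known exactly. Their poses are not given: they have to be found in the camera images.
- stand_mid (a point): The stand in the clamp: bark-edged log slice 76 mm across, 14 thick, with an upright round post 30 across, 52 tall, about 120 g. Point: on the post's axis, half-way up the post, 40 mm above the stand's underside; z up. It rests on the clamp's 12 mm base between two 30 mm high dowels and the bar, whose lip (40 mm high) overhangs its rim. Like stands loose on the table are not wanted.
- pawl_tab (a point): Centre of the pawl's upright steel tab: 12 mm thick along y, 24 along x, top 18 above, 60 mm over the table. x level, to the stand (170 mm off); y level, across the clamp. Hinge on the clamp bar, 85 mm ahead, 26 lower. Risen 10 mm it is clear of the rack; lift about 20 (40 the most). 1 to 2 N, drops when let go. Pinch across y from above, lift, draw along -x: the bar follows.
- clamp_bar (a joint): How far the aluminium clamp bar has slid back from the stand, in m: 0 clamped, 0.06 fully back. It slides along the tab's -x against 2 to 5 N of friction and stays where left. With the pawl down the rack stops it after about 5 mm. Clear of the stand from 0.025 on; 0.045 is a good pull.
- board_mid (a point): Centre of the top face of the plywood drying board, 180 by 180 mm, 10 mm thick, lying flat and fixed on the table; x and y run along its edges, z up. The board itself is empty.
There are look-alikes about, which are no part of the job. What is shaped like the part that bears stand_mid but pink or red is not meant.

How it is judged (in metres and radians):
On the way, in this order (a step that is already met when the one before it is completed fails the run):
1. the pawl is lifted out of the rack (its tab at least 6 mm up) (height (world z) of pawl_tab above 0.066 m), for 0.1 s.
2. the clamp bar is slid back clear of the stand, at least 25 mm (value of joint clamp_bar above 0.025 m), for 0.1 s.
3. the stand, still held, is lowered onto the board (underside within 8 mm of it) (contact force between the fingers and stand above 0.5 N and z of stand_mid in the frame of board_mid below 0.048 m and x of stand_mid in the frame of board_mid between -0.052 and 0.052 m and y of stand_mid in the frame of board_mid between -0.052 and 0.052 m), for 0.1 s.
At the end, for the whole second after the job is handed in: The stand from the clamp stands at rest and upright (within 10 degrees) on the drying board, wholly on it (its centre within 52 mm of the board's centre along both edges), and the clamp bar is still at least 25 mm back (x of stand_mid in the frame of board_mid between -0.052 and 0.052 m and y of stand_mid in the frame of board_mid between -0.052 and 0.052 m and z of stand_mid in the frame of board_mid between 0.035 and 0.045 m and angle between stand_mid's own z axis and vertical below 0.17 rad and linear speed of stand below 0.02 m/s and value of joint clamp_bar above 0.025 m); the robot touches nothing.
It fails at once if the stand is forced up out of the clamp (20 mm or more) before the clamp bar has been slid back 25 mm (height (world z) of stand_mid above 0.072 m and value of joint clamp_bar below 0.025 m).
It also fails if it takes over 56 s, if anything falls off the work surface, if the arm or the gripper's body presses on something with over 40 N, if the wrist force passes 120 N, or if a joint passes its speed limit or range.

## Robot

A 6-joint arm with a two-finger parallel gripper is mounted at the origin on the work surface. World frame = base frame: x ahead of the robot, y to its left, z up, the work surface at z = 0. Lengths are in mm, angles in degrees, forces in N, time in s.
With the tool pointing down it reaches from about 350 to 850 mm from the base axis. Payload 8.1 kg.
Tool frame: the origin (TCP) lies at the very end of the fingers, on their centre line; the grasp point (between the pads) lies 19 mm behind it; z points along the fingers, y is the line along which they close (so a half turn about z gives the same grasp; the last joint's range is limited). The gripper opens to 85 mm and grips with 20 to 120 N. Pads are 22 mm wide; open, the fingers measure 114 mm over their backs; the gripper's body (76 mm by 85 mm) begins 54 mm behind the grasp point. The pads swing forward as they close: fully open they stand 13 mm farther back than shut.
Start: joints at [63.289, 7.471, 85.268, -0, 87.261, -4.893], TCP at [222.977, 557.034, 231.292] pointing down, gripper open.
Joint ranges: [-169.43, 169.43], [-51.17, 129.36], [1.28, 143.12], [-76.62, 256.62], [0, 156.53], [-152.29, 152.29]. Speed limits (degrees/s): [136.94, 136.94, 159.86, 180, 180, 180].

## Interface

Orientations are given as [roll, pitch, yaw] about the fixed x, y, z axes, in that order (R = Rz(yaw) Ry(pitch) Rx(roll)).
In Python, from bench import r gives the robot as it stands.
- The arm moves only by the shell command python3 -m jog 'ROWS' [FORCE]. ROWS is JSON, a list of rows, each a list of 7 numbers: the turn, a rotation vector about the tool's x, y, z in degrees, then the shift along the tool's x, y, z in mm, then the closure, from -1 (fully open) to 1 (shut), so that 0 is half open. A call has 1 to 5 rows; each row shifts and turns the commanded pose from where the row before left it, along the tool's axes as they then stand; what a row does not reach is not made up. A row lasts 1/10 s, in which the tool goes at most 50 mm and 8.59 degrees, less where a joint would pass 70% of its speed; a pose out of reach is approached as far as the arm can. A call is refused whole if a number of a shift passes 50 or a number of a turn 8.59, either way. A call with a gripper value outside its range is refused whole. The fingers move at their own pace and stop on an object; FORCE is the grip in N (left out, the last holds). Time passes only in rows, so rows that do not move let the fingers close. It gives the time, the measured TCP pose, the force, the opening and the grip force at its end, in the units of the state.
- r.sense(): the state, without advancing time (a new reading comes with each control period).
- r.snapshot(name): name is "side" or "top" or "wrist"; returns a dict with "pixels" (420x560x3 uint8, red, green, blue), "fx", "fy", "cx", "cy" (pixels), "k1" (the pictures are not rectified: a ray, as slopes to the right and down, at radius r is drawn at 1 + k1 r^2 times it, then the intrinsics apply), "world_to_cam" (4x4, takes a point from world to camera coordinates); the wrist camera has in their place "hand_eye" (4x4, takes a point from camera to tool coordinates, whose origin is the TCP and whose axes are the flange's). Camera axes: x right, y up, looking along -z (the intrinsics and any distortion apply to the point x, -y, -z); pixel columns grow to the right and rows downward; lengths in mm; the calibration is good to about 2 mm. A picture is of the moment at which its call begins: read the wrist's pose just before it. There is no depth.
- r.hand_in(): hands the job in; it is judged then, once.
The state is a dict: "time": time; "joint_pos": joint angles; "qd": joint speeds; "joint_efforts": joint torques, N m; "tool_pos": TCP position; "tcp_rot": TCP orientation; "ft_force": force on the tool from outside, world axes, zero at the start; "wrist_torque": the same for the moment, N m; "finger_gap": finger opening in mm; "grip_force": force on a finger pad.
Only numpy, scipy, OpenCV 4.12 (cv2) and the standard library are available. Lean on these libraries where they do the work, as an engineer would, in place of code of your own. Each camera call takes 0.05 s, during which the arm holds its last target. There are 200 camera calls.

## Working session

There is one attempt and no reset: what is moved stays moved. The work goes in short steps, Python scripts to look and compute and a shell command to move; the robot and the scene stay as the last step left them, time stands still between calls to the robot, and variables do not carry over. Pictures are saved under pics/ and viewed, at most 10 in all, crops included, and the job is handed in when it is done.

```bash
ls; mkdir -p pics; cat > h.py <<'E'
import numpy as np, cv2
from scipy.spatial.transform import Rotation as R
from bench import r
def tool():
    s=r.sense(); T=np.eye(4); T[:3,:3]=R.from_euler('xyz',s['tcp_rot'],degrees=True).as_matrix(); T[:3,3]=s['tool_pos']; return T
def snap(n,f):
    T=tool(); d=r.snapshot(n); cv2.imwrite('pics/'+f,d['pixels'][:,:,::-1])
    M=T@np.array(d['hand_eye']) if n=='wrist' else np.linalg.inv(np.array(d['world_to_cam']))
    np.savez(f'pics/{f}.npz',M=M,k=[d[x] for x in('fx','fy','cx','cy','k1')],p=d['pixels']); return M
def pt(f,u,v,z):
    q=np.load(f'pics/{f}.npz'); fx,fy,cx,cy,k1=q['k']; M=q['M']
    x,y=cv2.undistortPoints(np.array([[[u,v]]],float),np.array([[fx,0,cx],[0,fy,cy],[0,0,1]]),np.array([k1,0,0,0.]))[0,0]
    d=M[:3,:3]@[x,-y,-1]; o=M[:3,3]; return (o+d*(z-o[2])/d[2]).round(1)
E
python3 - <<'E'
from h import *
print(r.sense())
snap('top','t0.png');snap('side','s0.png')
E
```

```text
pics
{'time': 0.0, 'joint_pos': array([ 6.32875624e+01,  7.51197270e+00,  8.53312136e+01, -1.35252884e-03,
        8.72618592e+01, -4.89205722e+00]), 'qd': array([-0.00674777,  0.11998918, -0.12361404, -0.08043832, -0.15243062,
        0.00185147]), 'joint_efforts': array([-1.99554932e-03, -5.69426572e+01, -5.00526595e+01, -4.70901650e-04,
        1.54491310e-02, -1.71509083e-05]), 'tool_pos': array([222.74281258, 556.51731786, 230.25858567]), 'tcp_rot': array([-1.79895222e+02, -7.61220295e-03,  1.58179679e+02]), 'ft_force': array([ 0.38957456,  0.42255554, -0.28046356]), 'wrist_torque': array([ 0.02155191, -0.00271329,  0.00374103]), 'grip_force': 0.0, 'finger_gap': 85.69040337202932}
```

View pics/t0.png

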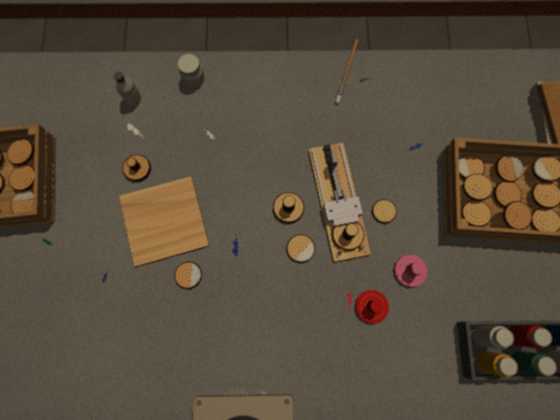

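View pics/s0.png

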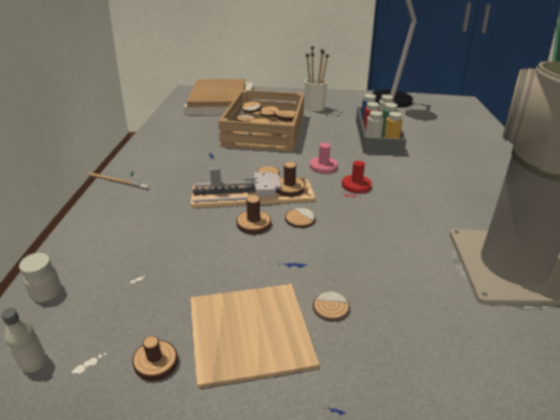

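Top view: the clamp runs from its tab near (330,155) to the stand (348,233). The empty plywood board is at (164,221). Stand-shaped candidates are the brown ones at (288,207) and (136,167), loose on the table, the red/pink ones at (373,306) and (411,270), and the one at (348,233) in the clamp. Only the last fits: it lies on the clamp base behind the bar. I'll check it in an enlarged crop.

```bash
python3 - <<'E'
from h import *
a=cv2.imread('pics/t0.png')[135:270,290:410]; b=cv2.imread('pics/s0.png')[145:225,180:330]
a=cv2.resize(a,None,fx=4,fy=4,interpolation=3); b=cv2.resize(b,None,fx=2,fy=2,interpolation=3)
c=np.zeros((540,790,3),np.uint8); c[:540,:480]=a; c[:160,485:785]=b
cv2.imwrite('pics/c0.png',c)
f='t0.png'
print('tab',pt(f,329,152,60),'post',pt(f,350,230,64),'board',[pt(f,*p,10) for p in((121,195),(192,179),(208,245),(134,264))])
E
```

```text
tab [ 654.3 -206.1   60. ] post [ 463.1 -245.8   64. ] board [array([567.6, 299.3,  10. ]), array([606.8, 128.1,  10. ]), array([441.7,  84.1,  10. ]), array([398.6, 256.1,  10. ])]
```

View pics/c0.png

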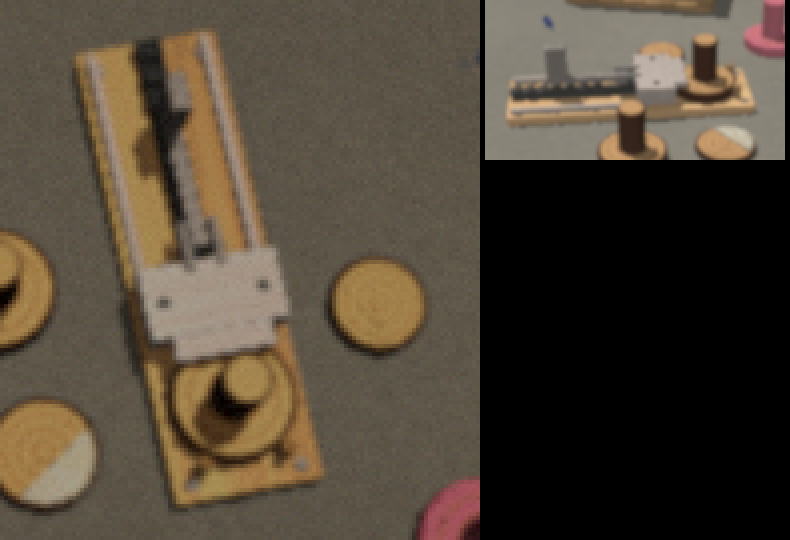

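The crop confirms the stand in the clamp, under the bar's lip, with its post top at about (352,229). The grey pawl tab is at about (335,157), beside the black rack. I'll compute the positions and go above the tab.

```bash
python3 - <<'E'
from h import *
f='t0.png'
tab=pt(f,335,157,60);post=pt(f,351.7,229.5,78)
print('tab',tab,'post',post, np.hypot(*(post-tab)[:2]))
a=[pt(f,290+x/4,135+y/4,12) for x,y in((78,50),(215,32),(322,472),(178,505))]
print(a)
d=(a[3]-a[0]+a[2]-a[1]); print('axis',np.degrees(np.arctan2(d[1],d[0])))
b=np.array([pt(f,*p,10) for p in((121,195),(192,179),(208,245),(134,264))]);print(b.mean(0))
T=tool(); print(T[:3,:3].round(3), T[:3,3])
E
```

```text
tab [ 641.5 -219.9   60. ] post [ 461.3 -247.2   78. ] 182.25622074431368
[array([ 686.3, -163.9,   12. ]), array([ 697.6, -250.5,   12. ]), array([ 417.8, -300.5,   12. ]), array([ 399.2, -214.5,   12. ])]
axis -169.93725570885488
[503.675 191.9    10.   ]
[[-0.928  0.372 -0.001]
 [ 0.372  0.928 -0.001]
 [ 0.    -0.002 -1.   ]] [222.72487159 556.59668101 230.33045191]
```

```bash

python3 -m jog '[[0,0,0,-34.8,-33.1,0,-1],[0,0,0,-34.8,-33.1,0,-1],[0,0,0,-34.8,-33.1,0,-1],[0,0,0,-34.8,-33.1,0,-1],[0,0,0,-34.8,-33.1,0,-1]]'
python3 -m jog '[[0,0,0,-34.8,-33.1,0,-1],[0,0,0,-34.8,-33.1,0,-1],[0,0,0,-34.8,-33.1,0,-1],[0,0,0,-34.8,-33.1,0,-1],[0,0,0,-34.8,-33.1,0,-1]]'
python3 -m jog '[[0,0,0,-34.8,-33.1,0,-1],[0,0,0,-34.8,-33.1,0,-1],[0,0,0,-34.8,-33.1,0,-1],[0,0,0,-34.8,-33.1,0,-1],[0,0,0,-34.8,-33.1,0,-1]]'
python3 -m jog '[[0,0,0,-34.8,-33.1,0,-1],[0,0,0,-34.8,-33.1,0,-1],[0,0,0,-34.8,-33.1,0,-1],[0,0,8.2,0,0,0,-1],[0,0,8.2,0,0,0,-1]]'
python3 -m jog '[[0,0,8.2,0,0,0,-1],[0,0,8.2,0,0,0,-1],[0,0,8.2,0,0,0,-1],[0,0,8.2,0,0,0,-1],[0,0,8.2,0,0,0,-1]]'
python3 -m jog '[[0,0,8.2,0,0,0,-1],[0,0,8.2,0,0,0,-1],[0,0,8.2,0,0,0,-1],[0,0,8.2,0,0,0,-1],[0,0,8.2,0,0,0,-1]]'
python3 -m jog '[[0,0,8.2,0,0,0,-1],[0,0,8.2,0,0,0,-1],[0,0,8.2,0,0,0,-1],[0,0,8.2,0,0,0,-1],[0,0,8.2,0,0,0,-1]]'
python3 -m jog '[[0,0,8.2,0,0,0,-1],[0,0,0,0,0,0,-1],[0,0,0,0,0,0,-1]]'
python3 - <<'E'
from h import *
M=snap('wrist','w1.png'); print(tool().round(2), M.round(2), r.sense()['joint_pos'].round(1))
E
```

```text
time: 0.6
tool_pos: [323.1, 336.9, 230.8]
tcp_rot: [-180.0, -0.0, 158.2]
ft_force: [0.8, -0.3, -0.5]
finger_gap: 85.1
grip_force: 0.0
time: 1.1
tool_pos: [423.2, 118.5, 231.1]
tcp_rot: [180.0, 0.0, 158.2]
ft_force: [1.3, 0.3, 0.3]
finger_gap: 85.4
grip_force: 0.0
time: 1.6
tool_pos: [523.3, -99.9, 230.9]
tcp_rot: [180.0, -0.0, 158.2]
ft_force: [-0.1, 0.2, 0.6]
finger_gap: 85.5
grip_force: 0.0
time: 2.1
tool_pos: [582.6, -230.5, 229.3]
tcp_rot: [-180.0, -0.2, 141.3]
ft_force: [1.0, 0.2, 0.5]
finger_gap: 85.8
grip_force: 0.0
time: 2.6
tool_pos: [582.8, -228.8, 230.6]
tcp_rot: [-179.9, -0.0, 100.4]
ft_force: [0.2, -0.5, -1.1]
finger_gap: 85.4
grip_force: 0.0
time: 3.1
tool_pos: [582.8, -228.7, 230.6]
tcp_rot: [-179.9, 0.0, 59.4]
ft_force: [-0.7, 0.8, -0.6]
finger_gap: 85.6
grip_force: 0.0
time: 3.6
tool_pos: [582.8, -228.7, 230.6]
tcp_rot: [-180.0, 0.0, 18.4]
ft_force: [0.3, -0.3, -0.6]
finger_gap: 85.5
grip_force: 0.0
time: 3.9
tool_pos: [582.9, -228.8, 230.8]
tcp_rot: [-180.0, 0.0, 10.8]
ft_force: [0.5, -0.6, -0.1]
finger_gap: 85.2
grip_force: 0.0
[[ 9.8000e-01  1.9000e-01 -0.0000e+00  5.8294e+02]
 [ 1.9000e-01 -9.8000e-01  0.0000e+00 -2.2883e+02]
 [-0.0000e+00 -0.0000e+00 -1.0000e+00  2.3098e+02]
 [ 0.0000e+00  0.0000e+00  0.0000e+00  1.0000e+00]] [[ 1.9000e-01  9.5000e-01  2.6000e-01  6.4777e+02]
 [-9.8000e-01  1.8000e-01  5.0000e-02 -2.1749e+02]
 [-0.0000e+00 -2.6000e-01  9.7000e-01  3.7515e+02]
 [ 0.0000e+00  0.0000e+00  0.0000e+00  1.0000e+00]] [-26.1  11.5  80.8  -0.   87.7  53.1]
```

View pics/w1.png

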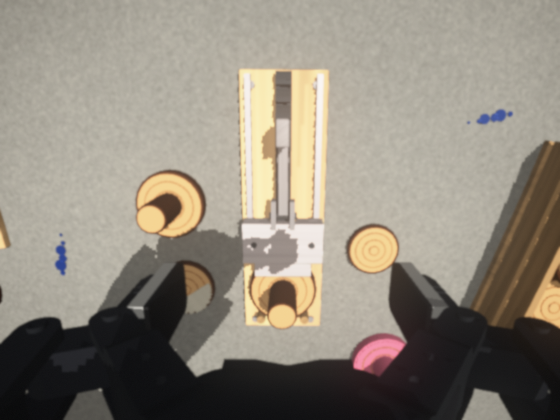

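The wrist view shows the clamp upright in the picture, with the tab at about (283,132), the bar plate at (283,243), the stand at (282,292) and its post top at (282,316).

```bash
python3 - <<'E'
from h import *
a=cv2.imread('pics/w1.png')[60:335,230:335]; cv2.imwrite('pics/c1.png',cv2.resize(np.hstack([a[:135],a[135:270]]),None,fx=3.8,fy=4,interpolation=3))
f='w1.png'
print('tab',pt(f,283,133,60),'post',pt(f,282,316,78))
for z,p,q in((12,(239.5,70),(246,325)),(12,(328,70),(321,325))):
    d=pt(f,*q,z)-pt(f,*p,z); print(np.degrees(np.arctan2(d[1],d[0])))
E
```

```text
tab [ 634.2 -215.7   60. ] post [ 461.9 -247.4   78. ]
-169.65622376331913
-169.06662492106585
```

View pics/c1.png

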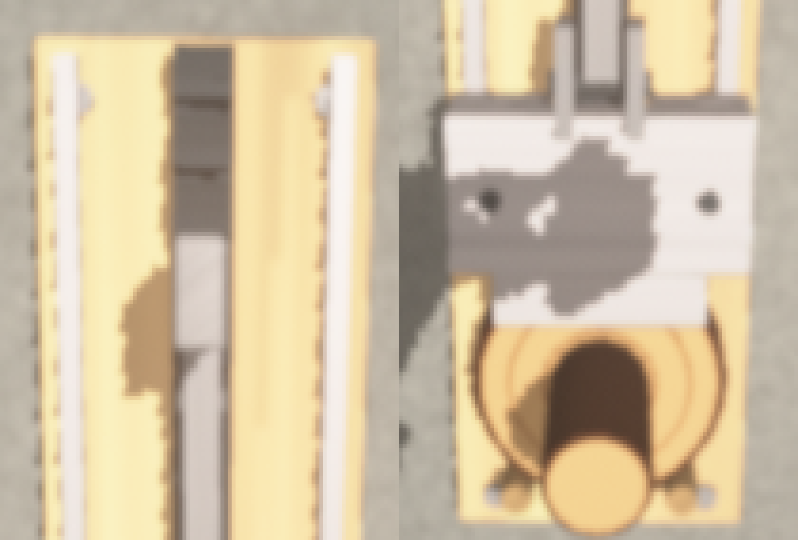

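Tab at about (633,-216) with top z 60, and the tool yaw already matches. Next: move over the tab, descend with the fingers half open, and pinch.

```bash

python3 -m jog '[[0,0,0,26,-1.6,20,0],[0,0,0,26,-1.6,20,0],[0,0,0,0,0,30,0],[0,0,0,0,0,30,0],[0,0,0,0,0,30,0]]' 30
python3 -m jog '[[0,0,0,0,0,20,0],[0,0,0,0,0,20,0],[0,0,0,0,0,15,0],[0,0,0,0,0,12,0],[0,0,0,0,0,0,0]]'
python3 -m jog '[[0,0,0,0,0,0,1],[0,0,0,0,0,0,1],[0,0,0,0,0,0,1],[0,0,0,0,0,0,1],[0,0,0,0,0,0,1]]' 40
python3 -m jog '[[0,0,0,0,0,0,1],[0,0,0,0,0,0,1],[0,0,0,0,0,0,1]]' 40
```

```text
time: 4.45
tool_pos: [633.7, -216.0, 100.0]
tcp_rot: [-180.0, 0.0, 10.8]
ft_force: [0.4, 0.6, -0.1]
finger_gap: 42.4
grip_force: 0.0
time: 4.95
tool_pos: [632.3, -215.7, 32.2]
tcp_rot: [-179.9, 0.2, 10.6]
ft_force: [-0.5, 0.4, -0.1]
finger_gap: 42.9
grip_force: 0.0
time: 5.45
tool_pos: [634.3, -214.7, 35.7]
tcp_rot: [-179.9, -0.1, 10.6]
ft_force: [-1.9, 8.1, 2.8]
finger_gap: 11.7
grip_force: 42.1
time: 5.75
tool_pos: [634.3, -214.7, 35.7]
tcp_rot: [-179.9, -0.1, 10.6]
ft_force: [-0.8, 7.4, 2.8]
finger_gap: 11.4
grip_force: 42.1
```

The fingers hold the 12 mm tab. I'll lift it along its arc, with a slight shift to the side to ease the load.

```bash

python3 -m jog '[[0,0,0,-0.5,-0.7,-3,1],[0,0,0,-1,-0.7,-3,1],[0,0,0,-1,0,-3,1],[0,0,0,-1.5,0,-3,1],[0,0,0,-1.5,0,-3,1]]'
python3 -m jog '[[0,0,0,-1.5,0,-3,1],[0,0,0,-0.8,0,-1,1],[0,0,0,0,0,0,1]]'
python3 -m jog '[[0,0,0,4,0,0,1],[0,0,0,4,0,0,1],[0,0,0,5,0,0,1],[0,0,0,5,0,0,1],[0,0,0,5,0,0,1]]'
python3 -m jog '[[0,0,0,5,0,0,1],[0,0,0,5,0,0,1],[0,0,0,5,0,0,1],[0,0,0,5,0,0,1],[0,0,0,4,0,0,1]]'
python3 -m jog '[[0,0,0,1,0,0,1],[0,0,0,0,0,0,1],[0,0,0,0,0,0,1]]'
python3 - <<'E'
from h import *
snap('side','s2.png');snap('wrist','w2.png')
a=cv2.imread('pics/s2.png')[130:240,150:330]; b=cv2.imread('pics/w2.png')
cv2.imwrite('pics/c2.png',np.vstack([cv2.resize(a,None,fx=2,fy=2),cv2.resize(b,(360,270))]))
E
```

```text
time: 6.25
tool_pos: [628.5, -215.5, 49.9]
tcp_rot: [-180.0, -0.1, 10.6]
ft_force: [3.8, 4.5, -5.0]
finger_gap: 11.7
grip_force: 41.3
time: 6.55
tool_pos: [626.2, -216.0, 54.1]
tcp_rot: [-180.0, -0.1, 10.6]
ft_force: [3.7, 4.2, -3.2]
finger_gap: 11.7
grip_force: 41.4
time: 7.05
tool_pos: [648.3, -211.9, 53.4]
tcp_rot: [-180.0, 0.0, 10.6]
ft_force: [-4.2, 3.0, -0.2]
finger_gap: 11.4
grip_force: 42.0
time: 7.55
tool_pos: [672.3, -207.5, 53.4]
tcp_rot: [-180.0, 0.0, 10.6]
ft_force: [-2.8, 3.5, 0.0]
finger_gap: 11.8
grip_force: 42.0
time: 7.85
tool_pos: [673.3, -207.4, 53.6]
tcp_rot: [180.0, -0.1, 10.6]
ft_force: [-0.8, 4.4, 1.0]
finger_gap: 11.8
grip_force: 42.1
```

View pics/c2.png

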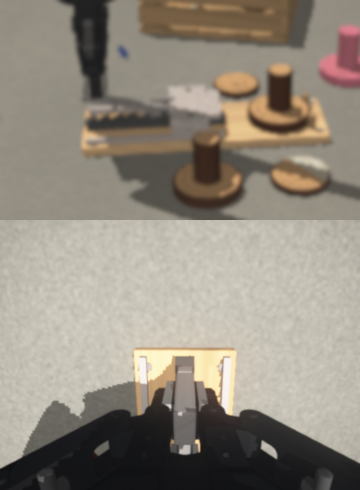

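The bar is about 47 mm back, with a clear gap between plate and stand. I'll let go, rise, and move above the post.

```bash

python3 -m jog '[[0,0,0,-0.5,0,4,1],[0,0,0,0,0,4,1],[0,0,0,0,0,0,0],[0,0,0,0,0,0,0],[0,0,0,0,0,0,0]]'
python3 -m jog '[[0,0,0,0,0,-10,0],[0,0,0,0,0,-30,-0.3],[0,0,0,0,0,-40,-0.3],[0,0,0,-20,0,-25,-0.3],[0,0,0,-45,0,0,-0.3]]'
python3 -m jog '[[0,0,0,-45,0,0,-0.3],[0,0,0,-45,0,0,-0.3],[0,0,0,-40,0,0,-0.3],[0,0,0,-20,0,0,-0.3],[0,0,0,0,0,0,-0.3]]'
python3 - <<'E'
from h import *
snap('wrist','w3.png'); snap('top','t3.png'); print(tool().round(3))
a=cv2.imread('pics/w3.png');b=cv2.imread('pics/t3.png')[135:270,290:410]
c=np.zeros((420,800,3),np.uint8);c[:,:560]=a;c[:270,560:]=cv2.resize(b,None,fx=2,fy=2);cv2.imwrite('pics/c3.png',c)
E
```

```text
time: 8.45
tool_pos: [672.5, -208.3, 45.5]
tcp_rot: [179.9, -0.0, 10.6]
ft_force: [1.0, 0.9, 0.5]
finger_gap: 42.5
grip_force: 0.0
time: 8.95
tool_pos: [613.0, -220.6, 157.7]
tcp_rot: [179.6, -0.6, 10.7]
ft_force: [0.0, -1.2, 0.9]
finger_gap: 55.5
grip_force: 0.0
time: 9.45
tool_pos: [459.1, -248.0, 151.3]
tcp_rot: [179.9, -0.0, 10.5]
ft_force: [0.5, -0.9, -0.1]
finger_gap: 55.5
grip_force: 0.0
[[ 9.83000e-01  1.83000e-01  2.00000e-03  4.61499e+02]
 [ 1.83000e-01 -9.83000e-01 -1.00000e-03 -2.47553e+02]
 [ 2.00000e-03  1.00000e-03 -1.00000e+00  1.51440e+02]
 [ 0.00000e+00  0.00000e+00  0.00000e+00  1.00000e+00]]
```

View pics/c3.png

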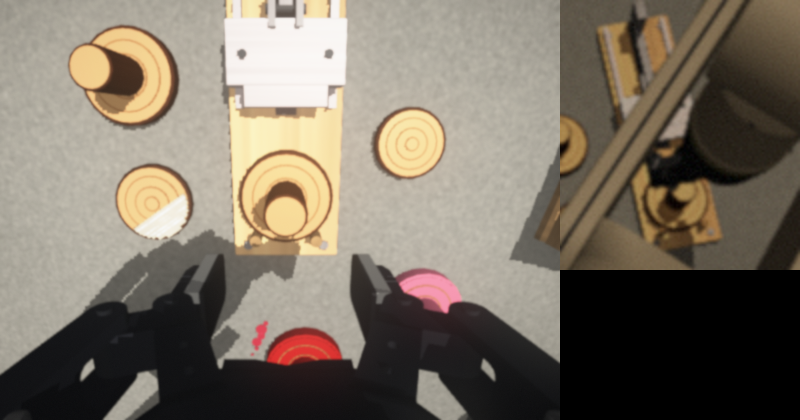

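The bar is clear of the stand, with its lip edge at row 108 and the rim at row 150. The post top is at (286,215), close to centre between the fingers.

```bash
python3 - <<'E'
from h import *
p=pt('w3.png',286,215,78); T=tool(); print(p,(T[:3,:3].T@(p-T[:3,3])).round(1))
b=np.array([503.7,191.9,0]);print(T[:3,:3].T@(b-p))
E
```

```text
[ 463.  -247.4   78. ] [ 1.4  0.  73.4]
[ 120.10755313 -424.59224091   77.59242644]
```

```bash

python3 -m jog '[[0,0,0,1,0,30,-0.3],[0,0,0,0,0,30,-0.3],[0,0,0,0,0,25,-0.3],[0,0,0,0,0,15,-0.3],[0,0,0,0,0,10,-0.3]]' 40
python3 -m jog '[[0,0,0,0,0,0,-0.3],[0,0,0,0,0,0,1],[0,0,0,0,0,0,1],[0,0,0,0,0,0,1],[0,0,0,0,0,0,1]]' 40
python3 -m jog '[[0,0,0,0,0,0,1],[0,0,0,0,0,0,1]]' 40
```

```text
time: 10.05
tool_pos: [462.3, -246.3, 39.1]
tcp_rot: [-179.9, 0.1, 10.6]
ft_force: [0.0, -0.2, -0.6]
finger_gap: 55.7
grip_force: 0.0
time: 10.55
tool_pos: [463.3, -247.3, 41.8]
tcp_rot: [179.9, -0.1, 10.6]
ft_force: [2.2, 2.3, 7.0]
finger_gap: 29.1
grip_force: 39.8
time: 10.75
tool_pos: [463.3, -247.4, 41.8]
tcp_rot: [179.9, -0.1, 10.6]
ft_force: [1.8, 2.2, 6.3]
finger_gap: 29.1
grip_force: 39.9
```

```bash

python3 -m jog '[[0,0,0,0,0,-5,1],[0,0,0,0,0,-15,1],[0,0,0,0,0,-25,1],[0,0,0,0,0,-30,1],[0,0,0,0,0,-15,1]]'
python3 -m jog '[[0,0,0,6,-21,0,1],[0,0,0,12,-42,0,1],[0,0,0,12,-42,0,1],[0,0,0,12,-42,0,1],[0,0,0,12,-42,0,1]]'
python3 -m jog '[[0,0,0,12,-42,0,1],[0,0,0,12,-42,0,1],[0,0,0,12,-42,0,1],[0,0,0,12,-42,0,1],[0,0,0,12,-42,0,1]]'
python3 -m jog '[[0,0,0,6,-26,0,1],[0,0,0,0,0,0,1],[0,0,0,0,0,0,1]]'
python3 - <<'E'
from h import *
print(np.array([pt('s0.png',*p,10) for p in((190,296),(297,287),(315,369),(201,380))]).mean(0))
snap('side','s4.png'); snap('wrist','w4.png'); print(tool().round(2))
a=cv2.imread('pics/s4.png')[160:420,130:380];b=cv2.imread('pics/w4.png')
cv2.imwrite('pics/c4.png',np.hstack([b,cv2.resize(a,(240,250))]) if 0 else np.hstack([cv2.resize(b,(440,330)),cv2.resize(a,(317,330))]))
E
```

```text
time: 11.25
tool_pos: [462.8, -247.7, 133.5]
tcp_rot: [179.9, -0.1, 10.6]
ft_force: [0.5, -1.2, -0.9]
finger_gap: 29.2
grip_force: 40.6
time: 11.75
tool_pos: [479.9, -49.7, 130.2]
tcp_rot: [180.0, 0.0, 10.5]
ft_force: [0.5, -1.2, -0.5]
finger_gap: 29.0
grip_force: 40.6
time: 12.25
tool_pos: [500.4, 167.9, 130.2]
tcp_rot: [180.0, 0.0, 10.6]
ft_force: [1.9, -0.2, -0.9]
finger_gap: 29.1
grip_force: 40.6
time: 12.55
tool_pos: [501.4, 193.0, 129.9]
tcp_rot: [180.0, 0.1, 10.7]
ft_force: [-0.2, -0.7, -1.4]
finger_gap: 29.2
grip_force: 40.6
[502.175 199.275  10.   ]
[[ 9.8000e-01  1.8000e-01 -0.0000e+00  5.0170e+02]
 [ 1.8000e-01 -9.8000e-01 -0.0000e+00  1.9190e+02]
 [-0.0000e+00  0.0000e+00 -1.0000e+00  1.3001e+02]
 [ 0.0000e+00  0.0000e+00  0.0000e+00  1.0000e+00]]
```

View pics/c4.png

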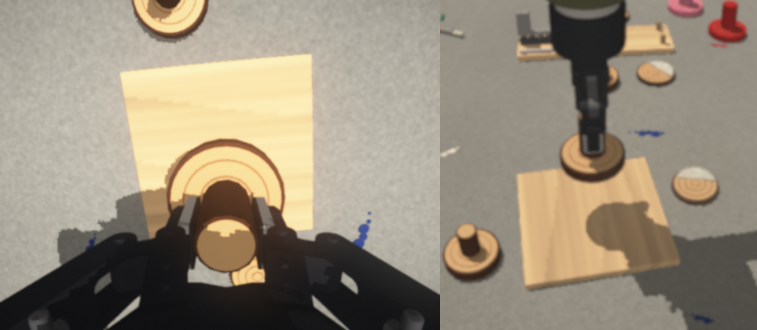

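The stand hangs upright in the grip, and both board estimates put it over the board (502,192 to 199). I'll lower it gently.

```bash

python3 -m jog '[[0,0,0,0,-3,20,1],[0,0,0,0,0,25,1],[0,0,0,0,0,20,1],[0,0,0,0,0,10,1],[0,0,0,0,0,5,1]]'
python3 -m jog '[[0,0,0,0,0,3,1],[0,0,0,0,0,2,1],[0,0,0,0,0,1.5,1],[0,0,0,0,0,1,1],[0,0,0,0,0,1,1]]'
python3 -m jog '[[0,0,0,0,0,0.7,1],[0,0,0,0,0,0,1],[0,0,0,0,0,0,1]]'
```

```text
time: 13.15
tool_pos: [500.8, 194.7, 49.3]
tcp_rot: [180.0, 0.1, 10.5]
ft_force: [-1.2, 0.8, -0.6]
finger_gap: 28.9
grip_force: 40.6
time: 13.65
tool_pos: [501.7, 196.1, 42.2]
tcp_rot: [-180.0, -0.0, 10.6]
ft_force: [0.2, 0.4, -1.1]
finger_gap: 29.3
grip_force: 40.6
time: 13.95
tool_pos: [501.4, 196.0, 41.1]
tcp_rot: [180.0, -0.0, 10.6]
ft_force: [0.0, -0.2, -0.7]
finger_gap: 29.2
grip_force: 40.6
```

No contact yet, so I'll go on down in small steps.

```bash

python3 -m jog '[[0,0,0,0,0,0.5,1],[0,0,0,0,0,0.5,1],[0,0,0,0,0,0,1],[0,0,0,0,0,0,1]]'
python3 -m jog '[[0,0,0,0,0,0.5,1],[0,0,0,0,0,0,1],[0,0,0,0,0,0,1]]'
```

```text
time: 14.35
tool_pos: [501.3, 195.9, 40.0]
tcp_rot: [180.0, 0.0, 10.6]
ft_force: [0.7, 0.1, -0.8]
finger_gap: 29.3
grip_force: 40.6
time: 14.65
tool_pos: [501.5, 196.0, 39.8]
tcp_rot: [-180.0, -0.0, 10.6]
ft_force: [-2.3, -0.6, 3.2]
finger_gap: 28.8
grip_force: 41.1
```

Contact: about 4 N upward. I'll release slowly, rise, and take one last look.

```bash

python3 -m jog '[[0,0,0,0,0,0,1],[0,0,0,0,0,0,1]]' 20
python3 -m jog '[[0,0,0,0,0,0,0.2],[0,0,0,0,0,0,0],[0,0,0,0,0,0,-0.3],[0,0,0,0,0,0,-0.3],[0,0,0,0,0,0,-0.3]]'
python3 -m jog '[[0,0,0,0,0,-10,-0.3],[0,0,0,0,0,-30,-0.3],[0,0,0,0,0,-40,-0.3],[0,0,0,0,0,-40,-0.3],[0,0,0,0,0,-30,-0.3]]'
python3 -m jog '[[0,0,0,0,0,0,-0.3],[0,0,0,0,0,0,-0.3],[0,0,0,0,0,0,-0.3]]'
python3 - <<'E'
from h import *
snap('side','s5.png')
E
```

```text
time: 14.85
tool_pos: [501.5, 196.0, 39.9]
tcp_rot: [-180.0, -0.0, 10.6]
ft_force: [-2.1, 1.2, 4.6]
finger_gap: 29.3
grip_force: 41.1
time: 15.35
tool_pos: [501.3, 195.9, 39.5]
tcp_rot: [180.0, 0.0, 10.6]
ft_force: [-0.5, 0.7, 0.5]
finger_gap: 55.4
grip_force: 0.0
time: 15.85
tool_pos: [502.1, 196.1, 193.4]
tcp_rot: [-180.0, -0.2, 10.6]
ft_force: [1.5, 0.4, 0.1]
finger_gap: 55.2
grip_force: 0.0
time: 16.15
tool_pos: [500.6, 195.7, 188.6]
tcp_rot: [180.0, 0.1, 10.6]
ft_force: [-0.3, 0.9, 0.4]
finger_gap: 55.0
grip_force: 0.0
```

View pics/s5.png

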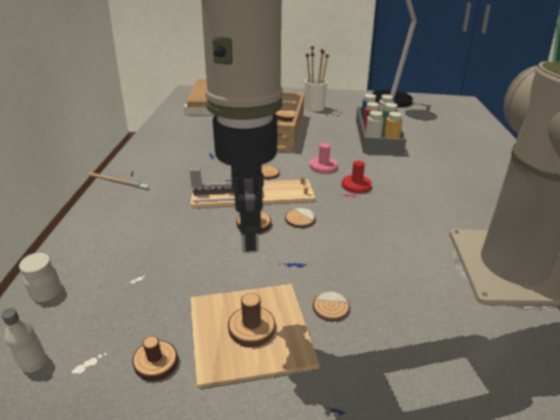

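The stand is upright near the middle of the board at (251,323), the bar is still back, and the gripper is clear.

```bash
python3 -c "
from bench import r
print(r.hand_in())"
```

```text
the job is handed in; nothing more can be done
None
```

The job is handed in (no verdict came back): the last picture shows the stand upright near the middle of the drying board, the clamp bar still back (drawn about 47 mm) and the gripper clear, at about 16 s of the 56 s allowed.

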